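# Seat the slotted index plate on the riveting jig

### The arm

A 6-joint arm with a two-finger parallel gripper is mounted at the origin on a cart in front of the work surface, level with it; the furniture and walls round the work are solid. World frame = base frame: x ahead of the robot, y to its left, z up, the work surface at z = 0. Lengths are in m, angles in rad, forces in N, time in s.
With the tool pointing down it reaches from about 0.35 to 1 m from the base axis. Payload 7.1 kg.
Tool frame: the origin (TCP) lies midway between the tips of the shut fingers; the grasp point (between the pads) lies robot.grasp_offset behind it (robot.grasp_offset is the distance from the TCP to the grasp point, in m); z points along the fingers, x is the direction in which the jaws open and shut, and the axes are right-handed (so a half turn about z gives the same grasp; the last joint's range is limited). The gripper opens to 85 mm and grips with 20 to 120 N. Pads are 22 mm wide; open, the fingers measure 114 mm over their backs; the gripper's body (76 mm by 85 mm) begins 54 mm behind the grasp point. The pads swing forward as they close: fully open they stand 13 mm farther back than shut.
Start: joints at [-0.019, 0.423, 1.63, -0, 1.089, -0.019], TCP at [0.625, 0, 0.203] pointing down, gripper open.
Joint ranges: [-3, 3], [-0.9, 2.11], [0.09, 2.58], [-1.31, 4.45], [0.11, 2.69], [-2.54, 2.54]. Speed limits (rad/s): [2.39, 2.39, 3.01, 3.14, 3.14, 3.14].

### API

Orientations are given as a rotation vector (axis times angle).
In Python, from cell import robot gives the robot as it stands.
- The arm moves only by the tool move_arm, never from a script. Its argument "increments" is a list of rows, each a list of 7 numbers: the shift along the tool's x, y, z in mm, then the turn, a rotation vector about the tool's x, y, z in degrees, then the opening, from 0 (shut) to 1 (fully open). In form: [[tx, ty, tz, ax, ay, az, fingers], ...]. A call has 1 to 10 rows; each row is the pose to reach, as a shift and turn from the pose measured when the call began, along the tool's axes at that moment; what a row does not reach only later rows make up. A row lasts 1/12 s, in which the tool goes at most 41.7 mm and 7.16 degrees, less where a joint would pass 70% of its speed; a pose out of reach is approached as far as the arm can. A call with a gripper value outside its range is refused whole. The fingers move at their own pace and stop on an object; "squeeze" is the grip in N (left out, the last holds). Time passes only in rows, so rows that repeat a pose let the fingers close. It gives the time, the measured TCP pose, the force and the opening at its end, in the units of the state.
- robot.state(): the state, without advancing time (a new reading comes with each control period).
- robot.get_image(name): name is "scene" or "side" or "wrist"; returns a dict with "frame" (420x560x3 uint8, red, green, blue), "vfov" (degrees; the focal length in pixels is half the picture's height over the tangent of half this angle, whatever the lens; pixels are square), "cx", "cy" (the principal point, pixels), "k1" (the pictures are not rectified: a ray, as slopes to the right and down, at radius r is drawn at 1 + k1 r^2 times it, then the intrinsics apply), "pose" (4x4, takes a point from camera to world coordinates). Camera axes: x right, y down, z forward; pixel columns grow to the right and rows downward; lengths in m; the calibration is good to about 2 mm. A picture is of the moment at which its call begins. There is no depth.
- robot.sign_off(): hands the job in, once; it reports no verdict.
The state is a dict: "clock": time; "q": joint angles; "joint_velocities": joint speeds; "tau": joint torques, N m; "eef_pos": TCP position; "orientation": TCP orientation; "force": force on the tool from outside, world axes, zero at the start; "ft_torque": the same for the moment, N m; "gripper_width": opening from 0.0 (shut) to 1.0 (fully open).
Only numpy, scipy, OpenCV 4.12 (cv2) and the standard library are available. Lean on these libraries where they do the work, as an engineer would, in place of code of your own. Each camera call takes 0.05 s, during which the arm holds its last target.

### The job

Take the slotted aluminium index plate by its handle and lower it onto the jig, so that the jig's shaft goes through the round bore and its anti-rotation pin goes into the square slot and the plate lies flat on the jig's base; then let go. Set it down gently, without dropping it. Leave the similar plate that has no slot where it lies.

Things in the scene. Friction and masses are not known exactly. Their poses are not given: they have to be found in the camera images.
- index_handle (a point): Loose aluminium plate, 0.35 kg, 150 (x) by 96 (y) by 10 mm, lying flat; 44 mm through bore at its centre, 30 mm square through slot centred 52 mm from it along -x (dots mark the +x end). Bridge handle over the bore: bar 12 mm wide (x), 12 high, 80 long (y), 64 mm of it free between two posts. Point: the bar's centre, above the bore's centre, 60 mm above the underside; plate axes, z up.
- plain_handle (a point): Bystander plate: same size, material, handle and 44 mm bore as the index plate, but no square slot, so it does not fit over the pin. Point: the centre of its handle bar, 60 mm above its underside.
- jig_shaft (a point): Jig fixed to the worktop: dark steel slab 160 (x) by 120 (y) by 20 mm high with an upright shaft in its middle, 24 mm thick, 32 mm above the slab, top 12 mm tapering to 10 mm. Point: on the shaft's axis level with the slab's top face (the seat). Axes: the pin lies along -x, z up. The seated plate has the same axes; its handle centre is then 60 mm above this point.
- jig_pin (a point): Tip of the jig's upright anti-rotation pin, 10 mm thick, tapered tip, 22 mm above the slab, 52 mm from the shaft's axis along the jig's -x.

How it is judged:
At the end, for the whole second after the job is handed in: The index plate lies flat on the jig's base (within 5 mm of height and 4 degrees), its bore round the shaft (centres within 16 mm) and its slot round the pin (within 20 degrees of the jig's direction); the plate without a slot is within 30 mm of where it began (horizontal distance between index_handle and jig_shaft below 0.016 m and z of index_handle in the frame of jig_shaft between 0.055 and 0.065 m and angle between the x axis of index_handle and the x axis of jig_shaft, either way round below 0.35 rad and angle between index_handle's own z axis and vertical below 0.07 rad and distance of plain_handle from where it was at the start of the episode below 0.03 m); the robot touches nothing.
It fails at once if the index plate is dropped (falls freely faster than 0.6 m/s, about 20 mm) (contact force between the fingers and index_plate below 0.05 N and linear speed of index_plate above 0.6 m/s).
It fails at once if the plate without a slot is moved by more than 30 mm (distance of plain_handle from where it was at the start of the episode above 0.03 m).
It also fails if it takes over 38 s, if anything falls off the work surface, if the arm or the gripper's body presses on something with over 40 N, if the wrist force passes 120 N, or if a joint passes its speed limit or range.

## Working session

There is one attempt and no reset: what is moved stays moved. The work goes in short steps, Python scripts to look and compute and a tool call to move; the robot and the scene stay as the last step left them, time stands still between calls to the robot, and variables do not carry over. Pictures are saved under pics/ and viewed, and the job is handed in when it is done.

Besides the shell and the picture viewer there is one more tool, called after "Call:" as name([rows], argument=value, ...), one row to a line, values as JSON. move_arm: Moves the arm, as the interface text tells. Its arguments: {"type":"object","properties":{"increments":{"type":"array"},"squeeze":{"type":"number"}},"required":["increments"]}

```bash
mkdir -p pics; ls; cat > h.py <<'E'
import numpy as np, cv2
from cell import robot
def snap(n,f):
    im=robot.get_image(n); cv2.imwrite(f'pics/{f}.png',im['frame'][:,:,::-1])
    np.savez(f'pics/{f}.npz',**{k:np.array(v) for k,v in im.items()}); return im
def load(f): return dict(np.load(f'pics/{f}.npz'))
def K(im):
    h=im['frame'].shape[0]; f=h/2/np.tan(np.radians(float(im['vfov']))/2)
    return np.array([[f,0,float(im['cx'])],[0,f,float(im['cy'])],[0,0,1]]),np.array([float(im['k1']),0,0,0,0])
def ray(im,u,v):
    k,d=K(im); p=cv2.undistortPoints(np.array([[[u,v]]],float),k,d)[0,0]
    P=im['pose']; r=P[:3,:3]@np.array([p[0],p[1],1]); return P[:3,3],r
def onz(im,u,v,z):
    o,r=ray(im,u,v); return o+r*(z-o[2])/r[2]
def proj(im,X):
    k,d=K(im); P=np.linalg.inv(im['pose']); R=P[:3,:3]
    return cv2.projectPoints(np.array(X,float).reshape(-1,1,3),cv2.Rodrigues(R)[0],P[:3,3],k,d)[0][:,0]
E
python3 - <<'E'
from h import *
for n in ['scene','side','wrist']:
    im=snap(n,n+'0'); print(n,im['vfov'],im['cx'],im['cy'],im['k1'],im['pose'].round(3).tolist())
s=robot.state();print(s, robot.grasp_offset)
E
```

```text
pics
scene 46.86601168509577 278.1462403709038 203.8449680500912 -0.05629435845719091 [[0.651, -0.466, 0.599, -0.131], [-0.759, -0.388, 0.523, -0.574], [-0.011, -0.795, -0.606, 0.734], [0.0, 0.0, 0.0, 1.0]]
side 57.681735585954854 288.39916230958573 207.80882170109967 -0.010726700792971458 [[0.97, -0.144, 0.196, 0.322], [-0.242, -0.617, 0.749, -0.73], [0.013, -0.774, -0.633, 0.666], [0.0, 0.0, 0.0, 1.0]]
wrist 60.0045218964811 270.8867522988922 212.4050875125671 -0.076257158468173 [[1.0, 0.0, -0.002, 0.625], [-0.0, -0.957, -0.29, 0.074], [-0.002, 0.29, -0.957, 0.374], [0.0, 0.0, 0.0, 1.0]]
{'clock': 0.15, 'q': array([-1.90088177e-02,  4.23688164e-01,  1.63053449e+00, -2.20854168e-05,
        1.08863118e+00, -1.89965333e-02]), 'joint_velocities': array([ 3.46349296e-05, -1.63221492e-03, -2.58449484e-03, -1.63312927e-03,
       -2.84346892e-04, -4.72092853e-05]), 'tau': array([-4.44887983e-04, -5.57771087e+01, -2.82016718e+01, -7.78417484e-05,
        4.77195630e-03,  2.40273175e-05]), 'eef_pos': array([6.24514010e-01, 2.30103745e-05, 2.02802146e-01]), 'orientation': array([-3.14158762e+00,  3.19038700e-06,  1.98127752e-03]), 'force': array([ 0.09791751,  0.40609496, -0.15522161]), 'ft_torque': array([-0.01871105, -0.00593629, -0.03279193]), 'gripper_width': 1.00136838217497} 0.0187
```

View pics/scene0.png

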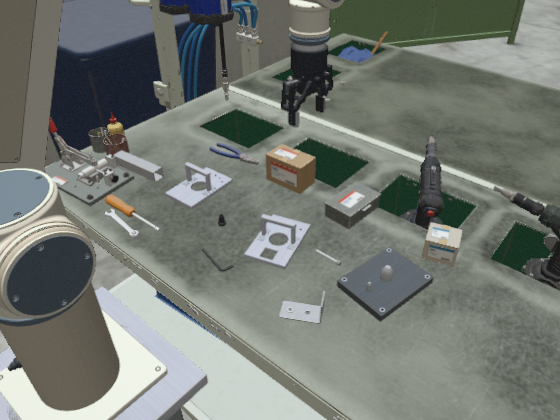

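View pics/side0.png

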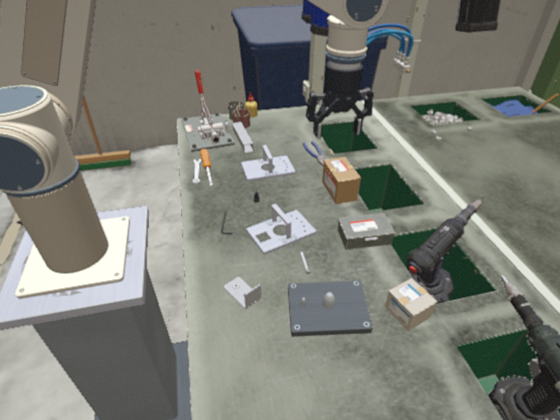

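View pics/wrist0.png

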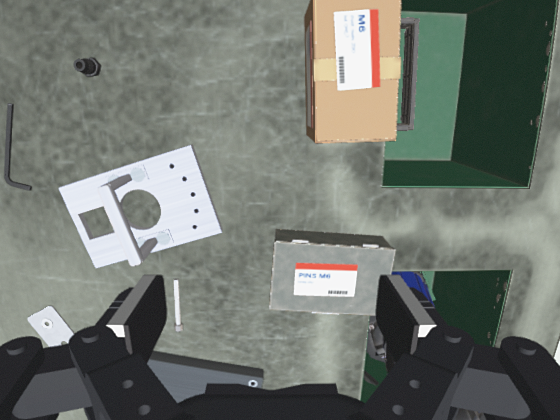

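The wrist view shows the slotted plate: slot at about (97,222), bore (141,209), dots on its right side. The jig is lower left, mostly hidden. I'll crop in for precise pixels.

```bash
python3 - <<'E'
import cv2
def c(n,x,y,w,h,s):
    im=cv2.imread(f'pics/{n}0.png')[y:y+h,x:x+w]; cv2.imwrite(f'pics/c_{n}.png',cv2.resize(im,None,fx=s,fy=s,interpolation=cv2.INTER_CUBIC))
c('wrist',50,135,190,140,4); c('side',235,195,150,145,4); c('scene',235,205,205,115,3.8)
E
```

```text
(no output)
```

View pics/c_wrist.png

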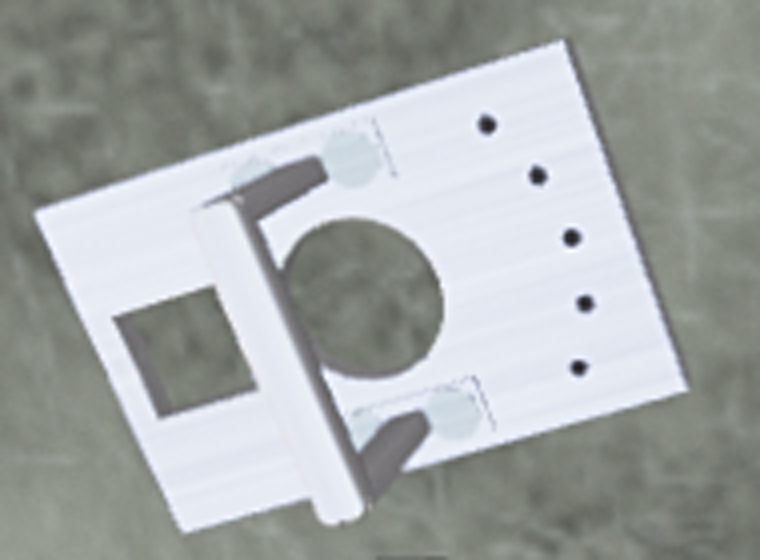

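View pics/c_side.png

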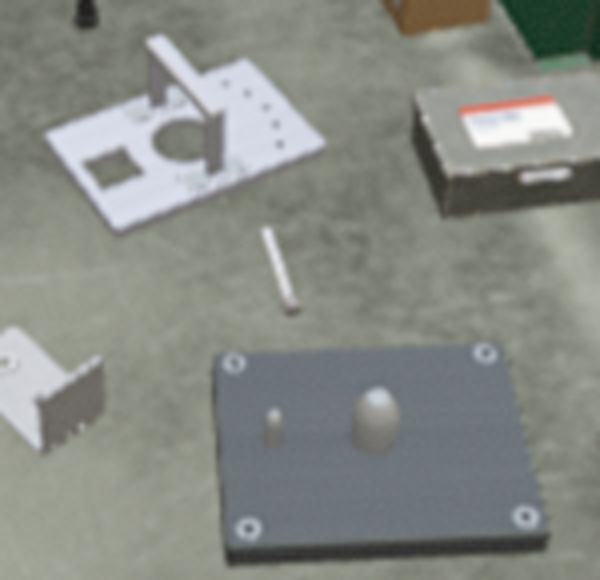

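View pics/c_scene.png

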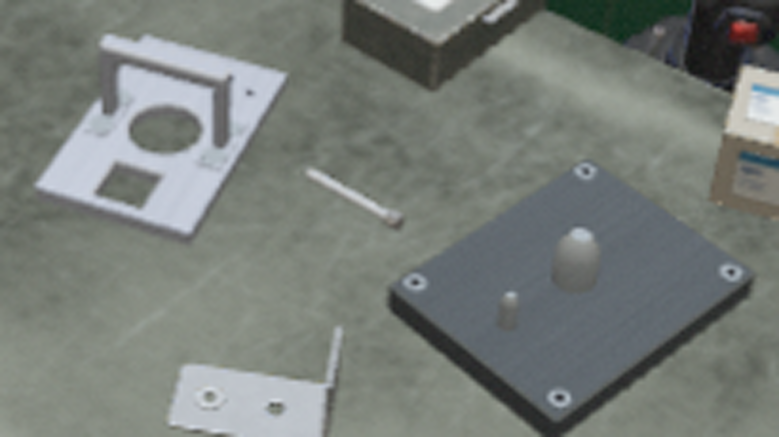

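```bash
python3 - <<'E'
from h import *
w,s,c=load('wrist0'),load('side0'),load('scene0')
P=lambda im,pts,ox,oy,k,z:np.array([onz(im,(u+.5)/k+ox-.5,(v+.5)/k+oy-.5,z) for u,v in pts])
a=P(w,[(35,212),(566,40),(688,390),(184,532)],50,135,4,.01); print('plate',a.round(4).tolist(),a.mean(0).round(4))
print('sides',[np.linalg.norm(a[i]-a[i-1]).round(4) for i in range(4)])
for i,j in((0,1),(3,2)): print('ang',np.degrees(np.arctan2(*(a[j]-a[i])[[1,0]])))
b=P(w,[(195,206),(240,197),(365,515),(320,524)],50,135,4,.066); print('bar',b.round(4).tolist(),b.mean(0).round(4))
a=P(s,[(46,135),(246,58),(326,143),(120,232)],235,195,4,.01); print('plate side',a.mean(0).round(4))
for i,j in((0,1),(3,2)): print('ang',np.degrees(np.arctan2(*(a[j]-a[i])[[1,0]])))
a=P(s,[(233,362),(485,353),(526,516),(248,527)],235,195,4,.02); print('jig',a.round(4).tolist(),a.mean(0).round(4))
print('sides',[np.linalg.norm(a[i]-a[i-1]).round(4) for i in range(4)])
for i,j in((0,1),(3,2)): print('ang',np.degrees(np.arctan2(*(a[j]-a[i])[[1,0]])))
print('pin', P(s,[(274,413)],235,195,4,.042),'shaft',P(s,[(378,393)],235,195,4,.052))
a=P(c,[(415,282),(585,171),(731,272),(559,398)],235,205,3.8,.02); print('jig',a.round(4).tolist(),a.mean(0).round(4))
for i,j in((0,1),(3,2)): print('ang',np.degrees(np.arctan2(*(a[j]-a[i])[[1,0]])))
print('pin', P(c,[(511,296)],235,205,3.8,.042),'shaft',P(c,[(581,234)],235,205,3.8,.052))
E
```

```text
plate [[0.3995, -0.0093, 0.01], [0.5443, 0.034, 0.01], [0.5713, -0.0585, 0.01], [0.4272, -0.1013, 0.01]] [ 0.4856 -0.0338  0.01  ]
sides [np.float64(0.0961), np.float64(0.1511), np.float64(0.0964), np.float64(0.1504)]
ang 16.66313012446259
ang 16.552171318864303
bar [[0.4716, 0.0046, 0.066], [0.4821, 0.0066, 0.066], [0.5021, -0.0695, 0.066], [0.4911, -0.0719, 0.066]] [ 0.4867 -0.0325  0.066 ]
plate side [ 0.4863 -0.0337  0.01  ]
ang 17.593051217464993
ang 18.100073963285357
jig [[0.4678, -0.222, 0.02], [0.6021, -0.2478, 0.02], [0.5835, -0.348, 0.02], [0.4494, -0.322, 0.02]] [ 0.5257 -0.2849  0.02  ]
sides [np.float64(0.1016), np.float64(0.1367), np.float64(0.1019), np.float64(0.1366)]
ang -10.84984472222804
ang -10.980569189323775
pin [[ 0.47476389 -0.27550541  0.042     ]] shaft [[ 0.52635673 -0.28309525  0.052     ]]
jig [[0.4692, -0.223, 0.02], [0.6027, -0.2479, 0.02], [0.5834, -0.349, 0.02], [0.4494, -0.3234, 0.02]] [ 0.5262 -0.2858  0.02  ]
ang -10.572734126958373
ang -10.817608396856413
pin [[ 0.47394123 -0.27708338  0.042     ]] shaft [[ 0.52624556 -0.28575158  0.052     ]]
```

Call:
move_arm([
  [-30, 7, 10, 0, 0, -4, 1],
  [-60, 14, 25, 0, 0, -8, 1],
  [-90, 22, 40, 0, 0, -12, 1],
  [-120, 29, 60, 0, 0, -16, 1],
  [-138.5, 33.5, 80, 0, 0, -16.8, 1],
  [-138.5, 33.5, 80, 0, 0, -16.8, 1],
  [-138.5, 33.5, 80, 0, 0, -16.8, 1],
  [-138.5, 33.5, 80, 0, 0, -16.8, 1],
], squeeze=60)

```text
clock: 0.82
eef_pos: [0.4874, -0.0335, 0.1236]
orientation: [3.108, 0.458, 0.001]
force: [1.0, -0.3, -0.0]
gripper_width: 0.999
```

```bash
python3 - <<'E'
from h import *
im=snap('wrist','wrist1'); s=robot.state(); print(s['clock'],s['eef_pos'],s['orientation'],s['force'])
# grid overlay: predicted bar corners from plate pose
c=np.array([.486,-.0335]);t=np.radians(16.8);x=np.array([np.cos(t),np.sin(t)]);y=np.array([-x[1],x[0]])
f=im['frame'][:,:,::-1].copy()
for i,j,z in [(a*.006,b*.04,.066) for a in(-1,1) for b in (-1,1)]+[(a*.075,b*.048,.01) for a in(-1,1) for b in (-1,1)]:
    u=proj(im,[*(c+i*x+j*y),z])[0]; cv2.circle(f,(int(round(u[0])),int(round(u[1]))),2,(0,0,255),1)
cv2.imwrite('pics/w1.png',f)
E
```

```text
0.8667 [ 0.48794873 -0.0334794   0.1238797 ] [3.10754365e+00 4.58592772e-01 2.12375719e-03] [ 1.20519825 -0.02633238  0.68367099]
```

View pics/w1.png

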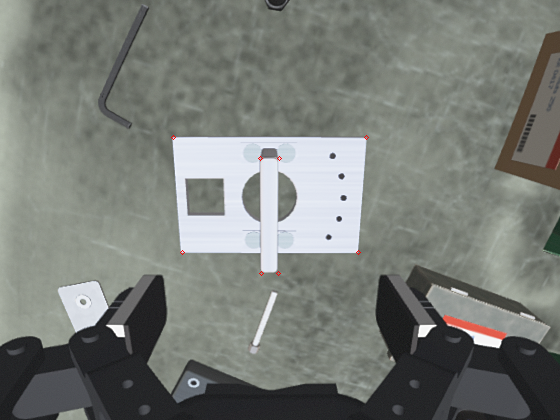

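The predicted plate and bar corners land on the image corners, with the bar at columns 261–279 midway between the fingers. Descending.

Call:
move_arm([
  [-1.8, -0.5, 25, 0, 0, 0, 1],
  [-1.8, -0.5, 50, 0, 0, 0, 1],
  [-1.8, -0.5, 70, 0, 0, 0, 1],
  [-1.8, -0.5, 82, 0, 0, 0, 1],
  [-1.8, -0.5, 82, 0, 0, 0, 1],
  [-1.8, -0.5, 82, 0, 0, 0, 1],
  [-1.8, -0.5, 82, 0, 0, 0, 1],
  [-1.8, -0.5, 82, 0, 0, 0, 1],
])

```text
clock: 1.53
eef_pos: [0.4876, -0.0336, 0.043]
orientation: [3.107, 0.459, 0.006]
force: [-0.2, -1.0, 0.9]
gripper_width: 0.999
```

Call:
move_arm([
  [0, 0, 0, 0, 0, 0, 0],
  [0, 0, 0, 0, 0, 0, 0],
  [0, 0, 0, 0, 0, 0, 0],
  [0, 0, 0, 0, 0, 0, 0],
  [0, 0, 0, 0, 0, 0, 0],
  [0, 0, 0, 0, 0, 0, 0],
  [0, 0, 0, 0, 0, 0, 0],
  [0, 0, 0, 0, 0, 0, 0],
  [0, 0, 0, 0, 0, 0, 0],
  [0, 0, 0, 0, 0, 0, 0],
])

```text
clock: 2.37
eef_pos: [0.4876, -0.0336, 0.043]
orientation: [3.107, 0.459, 0.006]
force: [0.4, -0.1, 0.5]
gripper_width: -0.003
```

```bash
python3 - <<'E'
from h import *
im=snap('wrist','wrist2'); s=robot.state(); print(s['clock'],s['eef_pos'],s['orientation'],s['force'],s['gripper_width'])
E
```

```text
2.4167 [ 0.48761453 -0.03355394  0.04302198] [3.10693461 0.45875846 0.00594515] [0.35646355 0.39502065 0.11095259] 0.0030085432493059776
```

View pics/wrist2.png

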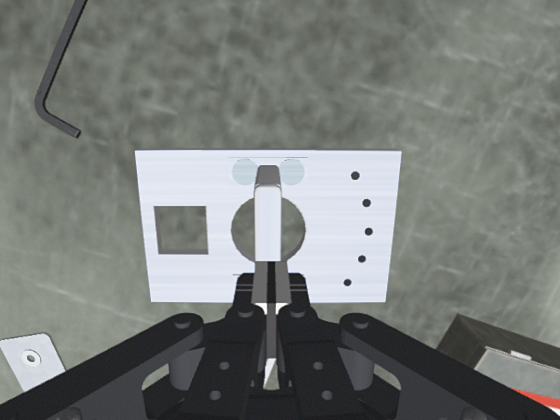

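The gripper reads fully shut (about 0), so it missed the bar. The bar shows only at rows 185–260, with the closed fingers in front of it below that. Checking other views.

```bash
python3 - <<'E'
from h import *
c=np.array([.486,-.0335]);t=np.radians(16.8);x=np.array([np.cos(t),np.sin(t)]);y=np.array([-x[1],x[0]])
for n in ['side','scene']: snap(n,n+'2')
for n in ['side','scene','wrist']:
    im=load(n+'2');f=im['frame'][:,:,::-1].copy()
    for X,col in [((*(c+a*.006*x+b*.04*y),.066),(0,0,255)) for a in(-1,1) for b in (-1,1)]+[((*(c+a*.075*x+b*.048*y),.01),(0,0,255)) for a in(-1,1) for b in (-1,1)]+[((.4876,-.0336,.043),(0,255,0)),((.4876,-.0336,.0617),(255,0,0))]:
        u=proj(im,X)[0]; print(n,u.round(1)); cv2.circle(f,(int(round(u[0])),int(round(u[1]))),1,col,-1)
    u=u.astype(int); k=f[max(u[1]-70,0):u[1]+70,max(u[0]-90,0):u[0]+90]
    cv2.imwrite(f'pics/{n}2c.png',cv2.resize(k,None,fx=4,fy=4,interpolation=cv2.INTER_CUBIC)); print(im['pose'][:3,3])
E
```

```text
side [287.4 222.7]
side [271.1 204.4]
side [291.7 221. ]
side [275.3 202.9]
side [263.9 251.9]
side [246.2 228.3]
side [316.2 230.5]
side [296.3 209.6]
side [281.7 219.5]
side [281.8 213.8]
[ 0.32238015 -0.73018934  0.66620011]
scene [293.8 225.4]
scene [260.1 216.3]
scene [295.9 222.1]
scene [262.4 213.1]
scene [284.6 266. ]
scene [244.  253.7]
scene [309.9 224.2]
scene [272.5 214.2]
scene [278.5 226.9]
scene [278.4 220.4]
[-0.13134047 -0.57397856  0.73371865]
wrist [256.1 347.1]
wrist [253.6 185.9]
wrist [280.8 347. ]
wrist [282.4 185.9]
wrist [152.1 300.9]
wrist [135.6 150.5]
wrist [385.4 300.6]
wrist [401.1 150.3]
wrist [271.4 253.6]
wrist [271.5 269.8]
[0.46551543 0.03720603 0.21428082]
```

View pics/side2c.png

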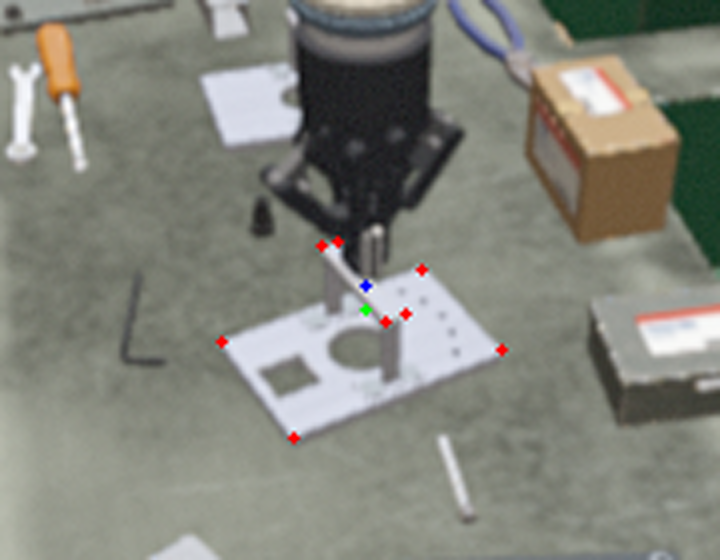

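View pics/scene2c.png

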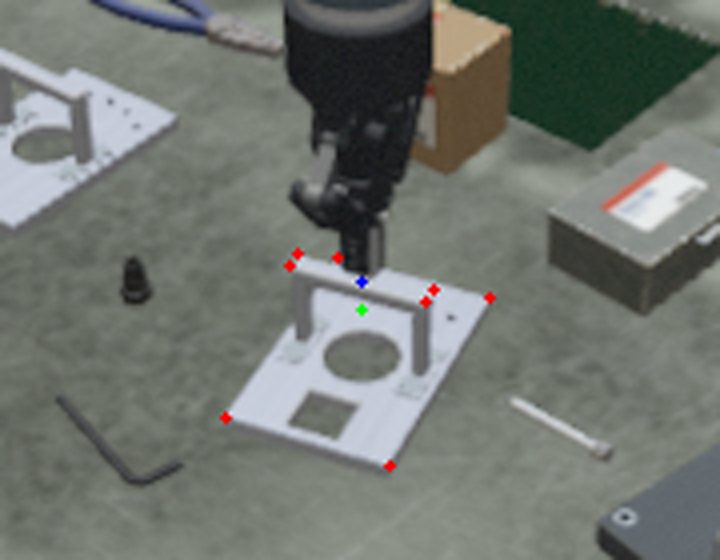

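View pics/wrist2c.png

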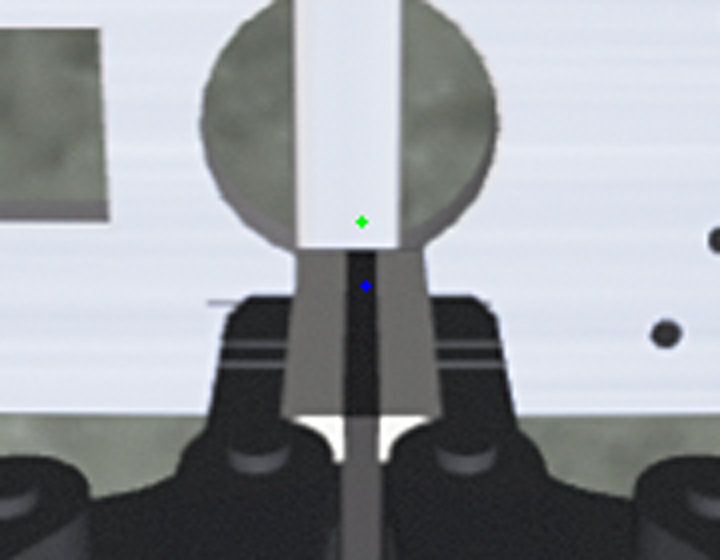

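```bash
python3 - <<'E'
from h import *
im=load('wrist2'); t=np.radians(16.8);y=np.array([-np.sin(t),np.cos(t)]); c=np.array([.4876,-.0336])
for off in (0,.011):
    for z in (.043,.05,.06,.066,.07,.08):
        print(off,z,proj(im,[*(c+off*y),z])[0].round(1), 'gap12mm px',)
for n in('side','scene'):
    im=load(n+'2')
    for z in (.043,.06,.066,.07,.075,.08): print(n,z,proj(im,[*c,z])[0].round(1))
    u=proj(im,[*c,.07])[0].astype(int); f=im['frame'][:,:,::-1]; k=f[u[1]-35:u[1]+30,u[0]-40:u[0]+40]; print(u)
    cv2.imwrite(f'pics/{n}2d.png',cv2.resize(k,None,fx=9,fy=9,interpolation=cv2.INTER_CUBIC))
E
```

```text
0 0.043 [271.4 253.6] gap12mm px
0 0.05 [271.4 259.3] gap12mm px
0 0.06 [271.5 268.2] gap12mm px
0 0.066 [271.6 274. ] gap12mm px
0 0.07 [271.6 278.1] gap12mm px
0 0.08 [271.7 289.3] gap12mm px
0.011 0.043 [271.4 233.4] gap12mm px
0.011 0.05 [271.4 238.4] gap12mm px
0.011 0.06 [271.5 246.3] gap12mm px
0.011 0.066 [271.6 251.5] gap12mm px
0.011 0.07 [271.6 255.1] gap12mm px
0.011 0.08 [271.7 265.1] gap12mm px
side 0.043 [281.7 219.5]
side 0.06 [281.8 214.3]
side 0.066 [281.8 212.4]
side 0.07 [281.8 211.2]
side 0.075 [281.8 209.6]
side 0.08 [281.8 208. ]
[281 211]
scene 0.043 [278.5 226.9]
scene 0.06 [278.4 221. ]
scene 0.066 [278.4 218.8]
scene 0.07 [278.3 217.4]
scene 0.075 [278.3 215.6]
scene 0.08 [278.3 213.8]
[278 217]
```

View pics/side2d.png

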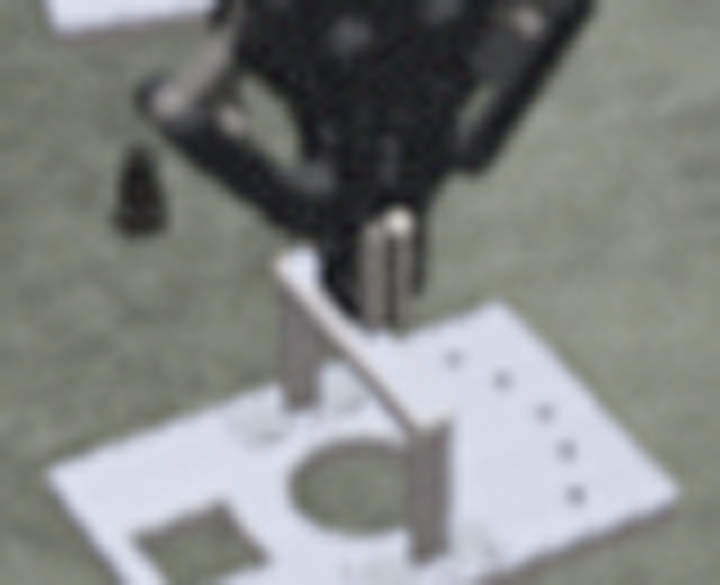

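View pics/scene2d.png

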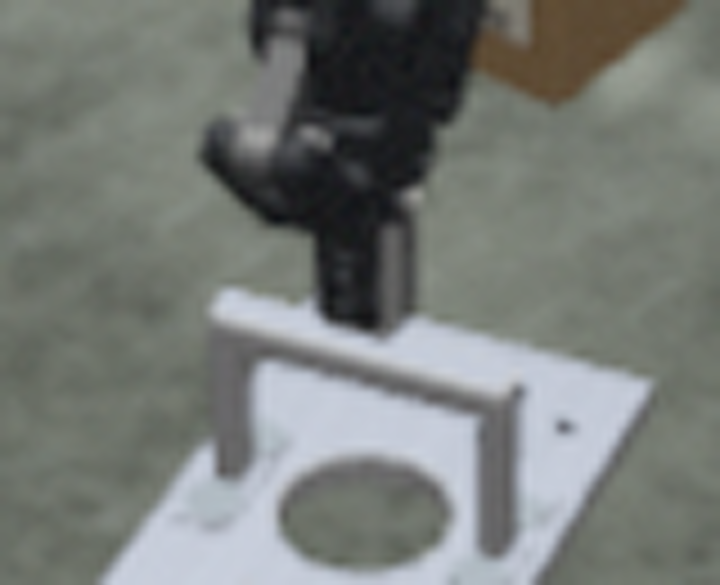

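```bash
python3 - <<'E'
from h import *
def c(n,x,y,w,h,s):
    im=cv2.imread(f'pics/{n}.png')[y:y+h,x:x+w]; cv2.imwrite(f'pics/d_{n}.png',cv2.resize(im,None,fx=s,fy=s,interpolation=cv2.INTER_CUBIC))
c('wrist1',80,250,380,150,2);c('side0',290,75,100,75,7);
w=load('wrist1'); s=robot.state
t=np.radians(16.8);X=np.array([np.cos(t),np.sin(t),0]);Y=np.array([-np.sin(t),np.cos(t),0]);T=np.array([.4879,-.0335,.1239])
for dz in(.0,.013,.025,.036,.045):
    print(dz,[proj(w,T+sx*.0425*X+yy*Y+[0,0,dz])[0].round(0).tolist() for sx in(-1,1) for yy in(.011,-.011)])
im=load('side0')
for dz in(.0,.013,.025,.036,.045):
    print('side0',dz,[((proj(im,np.array([.6245+sx*.05,yy,.203+dz]))[0]-[290,75])*7).round(0).tolist() for sx in(-1,1) for yy in(-.011,.011)])
E
```

```text
0.0 [[188.0, 234.0], [191.0, 273.0], [357.0, 234.0], [354.0, 273.0]]
0.013 [[182.0, 243.0], [185.0, 285.0], [363.0, 243.0], [360.0, 285.0]]
0.025 [[175.0, 253.0], [179.0, 298.0], [370.0, 253.0], [366.0, 298.0]]
0.036 [[169.0, 264.0], [173.0, 311.0], [377.0, 264.0], [372.0, 311.0]]
0.045 [[162.0, 274.0], [168.0, 323.0], [383.0, 274.0], [378.0, 323.0]]
side0 0.0 [[184.0, 563.0], [164.0, 529.0], [467.0, 528.0], [443.0, 496.0]]
side0 0.013 [[186.0, 529.0], [166.0, 495.0], [472.0, 495.0], [447.0, 463.0]]
side0 0.025 [[188.0, 496.0], [168.0, 464.0], [476.0, 463.0], [452.0, 431.0]]
side0 0.036 [[190.0, 466.0], [170.0, 434.0], [481.0, 433.0], [456.0, 402.0]]
side0 0.045 [[192.0, 442.0], [172.0, 409.0], [484.0, 409.0], [459.0, 378.0]]
```

View pics/d_side0.png

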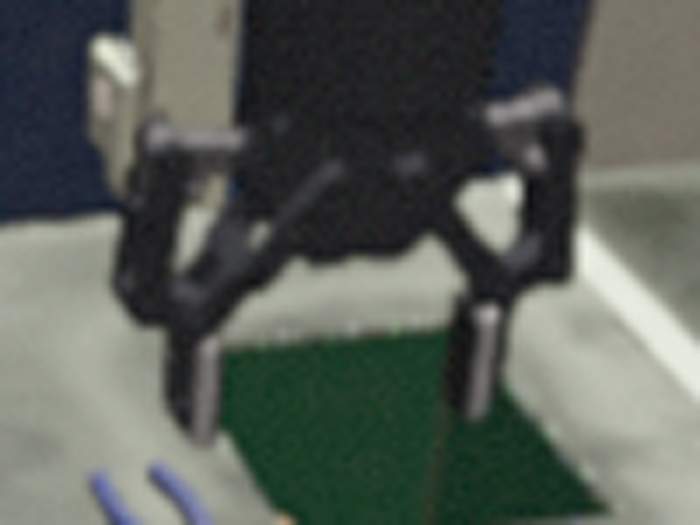

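View pics/d_wrist1.png

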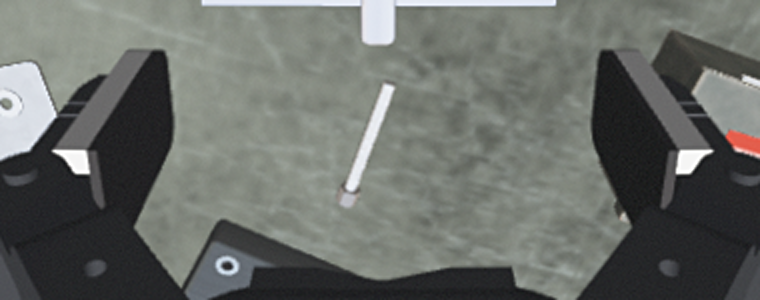

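Two views agree. The fingertips sit about 45 mm behind the reported TCP when open and about 32 mm when shut, so the true tips are roughly 32 mm higher than the state says. They closed just above the bar, at about 0.075. I'll reopen, go down about 34 mm more, and check the picture before closing.

Call:
move_arm([
  [0, 0, 0, 0, 0, 0, 1],
  [0, 0, 0, 0, 0, 0, 1],
  [0, 0, 0, 0, 0, 0, 1],
  [0, 0, 0, 0, 0, 0, 1],
  [0, 0, 0, 0, 0, 0, 1],
  [0, 0, 0, 0, 0, 0, 1],
  [0, 0, 0, 0, 0, 0, 1],
  [0, 0, 0, 0, 0, 0, 1],
])

```text
clock: 3.18
eef_pos: [0.4876, -0.0336, 0.043]
orientation: [3.107, 0.459, 0.006]
force: [-0.2, -0.2, 0.7]
gripper_width: 1.001
```

Call:
move_arm([
  [0, 0, 8, 0, 0, 0, 1],
  [0, 0, 16, 0, 0, 0, 1],
  [0, 0, 24, 0, 0, 0, 1],
  [0, 0, 30, 0, 0, 0, 1],
  [0, 0, 34, 0, 0, 0, 1],
  [0, 0, 34, 0, 0, 0, 1],
  [0, 0, 34, 0, 0, 0, 1],
])

```text
clock: 3.77
eef_pos: [0.4874, -0.0335, 0.0086]
orientation: [3.107, 0.459, 0.005]
force: [0.0, -0.1, 0.4]
gripper_width: 0.998
```

```bash
python3 - <<'E'
from h import *
snap('wrist','wrist3'); im=snap('side','side3');s=robot.state(); print(s['clock'],s['eef_pos'],s['force'],s['gripper_width'])
f=im['frame'][160:260,225:345,::-1]; a=cv2.resize(f,None,fx=5,fy=5,interpolation=cv2.INTER_CUBIC); cv2.imwrite('pics/s3.png',a)
E
```

```text
3.8667 [ 0.48790222 -0.03359412  0.00912767] [ 0.39882244 -0.04999151 -0.54312131] 1.0017333961150456
```

View pics/wrist3.png

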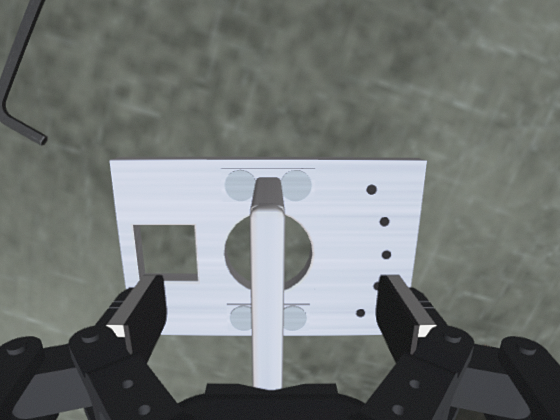

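View pics/s3.png

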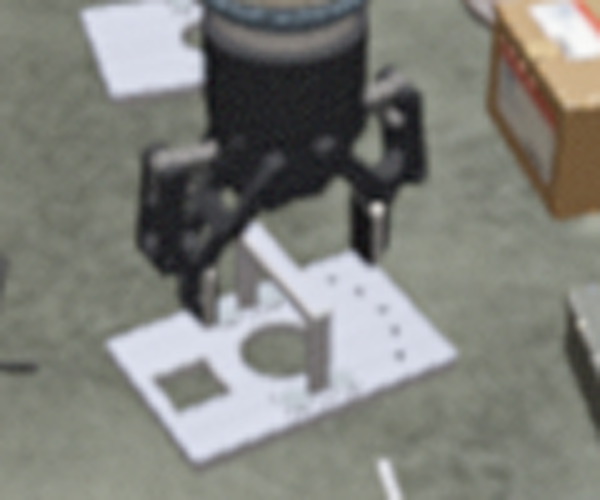

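The bar now runs between the open fingers, and the tips reach below its top. Closing.

Call:
move_arm([
  [0, 0, 0, 0, 0, 0, 0],
  [0, 0, 0, 0, 0, 0, 0],
  [0, 0, 0, 0, 0, 0, 0],
  [0, 0, 0, 0, 0, 0, 0],
  [0, 0, 0, 0, 0, 0, 0],
  [0, 0, 0, 0, 0, 0, 0],
  [0, 0, 0, 0, 0, 0, 0],
  [0, 0, 0, 0, 0, 0, 0],
  [0, 0, 0, 0, 0, 0, 0],
  [0, 0, 0, 0, 0, 0, 0],
], squeeze=80)

```text
clock: 4.7
eef_pos: [0.4877, -0.0336, 0.0094]
orientation: [3.107, 0.459, 0.006]
force: [-1.8, 0.8, 5.4]
gripper_width: 0.123
```

```bash
python3 - <<'E'
from h import *
snap('wrist','wrist4');s=robot.state(); print(s['clock'],s['eef_pos'],s['force'],s['gripper_width'])
E
```

```text
4.75 [ 0.48771298 -0.03359465  0.00935965] [-3.25555633 -0.05418919  6.42749228] 0.12762138329992692
```

View pics/wrist4.png

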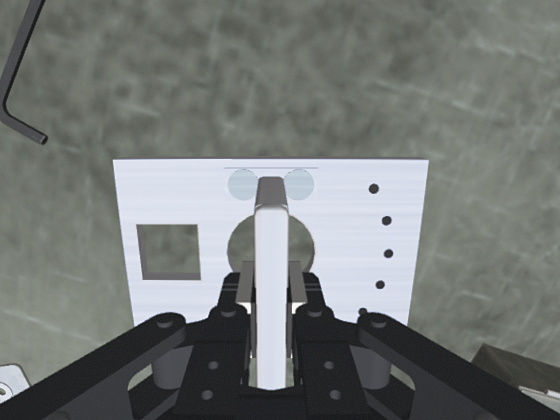

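The bar is gripped: width 0.125 is about 11 mm, and the image shows both pads on it. Lifting.

Call:
move_arm([
  [0, 0, -5, 0, 0, 0, 0],
  [0, 0, -14, 0, 0, 0, 0],
  [0, 0, -26, 0, 0, 0, 0],
  [0, 0, -40, 0, 0, 0, 0],
  [0, 0, -54, 0, 0, 0, 0],
  [0, 0, -68, 0, 0, 0, 0],
  [0, 0, -82, 0, 0, 0, 0],
  [0, 0, -92, 0, 0, 0, 0],
  [0, 0, -95, 0, 0, 0, 0],
  [0, 0, -95, 0, 0, 0, 0],
])

```text
clock: 5.58
eef_pos: [0.4879, -0.0336, 0.1053]
orientation: [3.107, 0.459, 0.009]
force: [-0.3, -0.4, -3.7]
gripper_width: 0.123
```

```bash
python3 - <<'E'
from h import *
snap('wrist','wrist5');snap('side','side5');s=robot.state(); print(s['clock'],s['eef_pos'],s['orientation'],s['force'],s['gripper_width'])
E
```

```text
5.6833 [ 0.48694413 -0.03352936  0.1040261 ] [3.10704398 0.45874425 0.00494546] [-0.14485762  0.86096712 -4.14264525] 0.12722275797823004
```

View pics/wrist5.png

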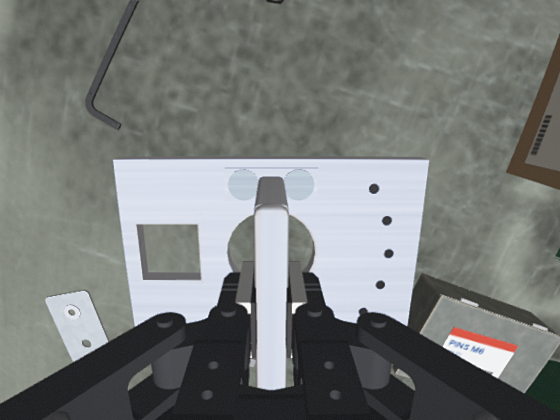

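View pics/side5.png

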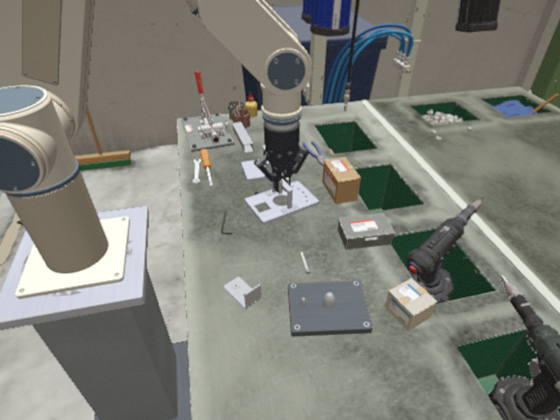

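```bash
python3 - <<'E'
from h import *
w=load('wrist4')
a=onz(w,113,159,.01);b=onz(w,429,159,.01);d=b-a;print(np.linalg.norm(d),np.degrees(np.arctan2(d[1],d[0])))
n=np.array([d[1],-d[0],0])/np.linalg.norm(d); c=(a+b)/2+n*.048; print('centre',c)
w=load('wrist5');h=.1040-.00936+.01
a=onz(w,113,159,h);b=onz(w,429,159,h);d=b-a;n=np.array([d[1],-d[0],0])/np.linalg.norm(d);c=(a+b)/2+n*.048
print('held ang',np.degrees(np.arctan2(d[1],d[0])),c)
s=robot.state();p=s['eef_pos']
from scipy.spatial.transform import Rotation as R
r=R.from_rotvec(s['orientation']); print('tool axes',r.as_matrix().round(3).tolist())
off=(c-p); goal=np.array([.526,-.285]); th=-10.8
cur=np.degrees(np.arctan2(d[1],d[0])); dth=th-cur
o2=R.from_euler('z',dth,degrees=True).apply(off*[1,1,0]); tgt=np.array([*goal,0])-o2; print('tcp target',tgt, 'yaw turn',dth)
dv=tgt-p;dv[2]=0; print('tool delta mm',1000*r.inv().apply(dv))
E
```

```text
0.15073404523995584 16.758506370368462
centre [ 0.48737145 -0.03289585  0.01      ]
held ang 16.744826087810143 [ 0.48763991 -0.03305191  0.10464   ]
tool axes [[0.957, 0.289, 0.003], [0.289, -0.957, -0.0], [0.003, 0.001, -1.0]]
tcp target [ 0.52516229 -0.28510158  0.        ] yaw turn -27.544826087810144
tool delta mm [-3.61155392e+01  2.51882563e+02  2.22525913e-01]
```

Call:
move_arm([
  [-2, 10, 0, 0, 0, 2, 0],
  [-5, 32, 0, 0, 0, 5, 0],
  [-9, 60, 0, 0, 0, 8, 0],
  [-13, 90, 0, 0, 0, 11, 0],
  [-17, 120, 0, 0, 0, 14, 0],
  [-22, 150, 0, 0, 0, 17, 0],
  [-26, 180, 0, 0, 0, 20, 0],
  [-30, 210, 0, 0, 0, 23, 0],
  [-34, 235, 0, 0, 0, 26, 0],
  [-36, 247, 0, 0, 0, 27.5, 0],
])

```text
clock: 6.52
eef_pos: [0.5237, -0.2841, 0.1033]
orientation: [3.126, -0.303, 0.005]
force: [-0.0, -0.7, -3.2]
gripper_width: 0.13
```

Call:
move_arm([
  [0, 5, 0, 0, 0, 0, 0],
  [0, 5, 0, 0, 0, 0, 0],
  [0, 5, 0, 0, 0, 0, 0],
])

```text
clock: 6.77
eef_pos: [0.5217, -0.2883, 0.1024]
orientation: [-3.126, 0.303, -0.002]
force: [0.2, 0.3, -3.8]
gripper_width: 0.126
```

```bash
python3 - <<'E'
from h import *
for n in('wrist','side','scene'): 
    im=snap(n,n+'6')
s=robot.state(); print(s['clock'],s['eef_pos'],s['orientation'],s['force'],s['gripper_width'])
a=cv2.imread('pics/side6.png')[190:340,230:400];cv2.imwrite('pics/s6.png',cv2.resize(a,None,fx=4,fy=4))
a=cv2.imread('pics/scene6.png')[180:330,320:460];cv2.imwrite('pics/c6.png',cv2.resize(a,None,fx=4,fy=4))
E
```

```text
6.9167 [ 0.52240541 -0.2876822   0.10308373] [ 3.12708091 -0.30033263  0.0034913 ] [-1.05269658 -0.3650545  -3.66848849] 0.12389761865974332
```

View pics/wrist6.png

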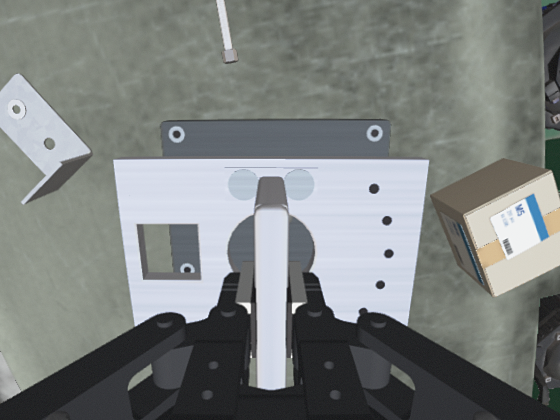

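View pics/s6.png

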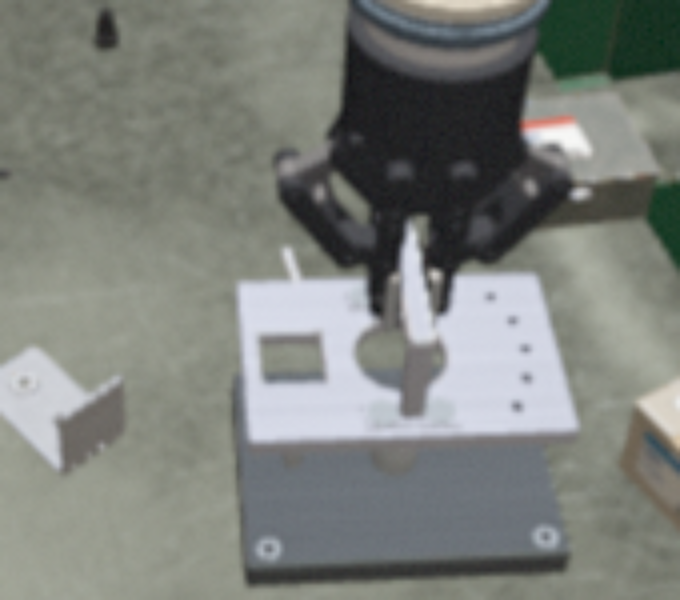

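View pics/c6.png

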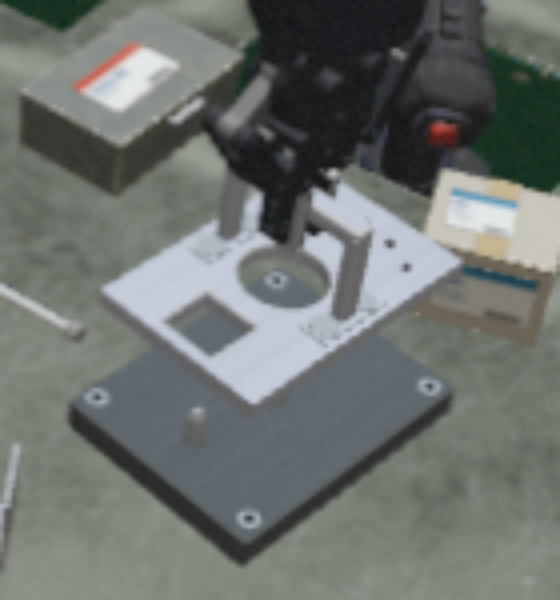

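```bash
python3 - <<'E'
from h import *
from scipy.spatial.transform import Rotation as R
w=load('wrist6'); s=robot.state();p=s['eef_pos'];r=R.from_rotvec(s['orientation'])
S=[onz(w,177,134,.02),onz(w,375,133,.02),onz(w,187,269,.02)]
print(np.round(S,4).tolist(), np.linalg.norm(S[0]-S[1]),np.linalg.norm(S[0]-S[2]))
jc=(S[1]+S[2])/2; d=S[1]-S[0]; ja=np.degrees(np.arctan2(d[1],d[0])); print('jig',jc,ja)
h=p[2]-.00936+.01
a=onz(w,113,159,h);b=onz(w,429,159,h);d=b-a;n=np.array([d[1],-d[0],0])/np.linalg.norm(d);c=(a+b)/2+n*.048
pa=np.degrees(np.arctan2(d[1],d[0])); print('plate',c,pa,np.linalg.norm(d))
for g,t in((jc[:2],ja),(np.array([.526,-.285]),-10.8)):
    dth=t-pa;o2=R.from_euler('z',dth,degrees=True).apply((c-p)*[1,1,0]);dv=np.array([*g,0])-o2-p;dv[2]=0
    print('tool delta',1000*r.inv().apply(dv),'az',-dth)
E
```

```text
[[0.4682, -0.2234, 0.02], [0.6025, -0.2489, 0.02], [0.4488, -0.3236, 0.02]] 0.1367102309405911 0.10208519953356068
jig [ 0.52563693 -0.28626567  0.02      ] -10.76158747960981
plate [ 0.52171446 -0.2875298   0.10372373] -11.07505696530865 0.15025689964920488
tool delta [ 3.61025108 -1.99145347  0.00821363] az -0.3134694856988407
tool delta [ 3.72577449 -3.30261955  0.00859183] az -0.2750569653086501
```

Jig centre (0.5258,-0.286) and yaw -10.8° agree across three cameras. The plate is off by about 4 mm in x, -2 mm in y and 0.3°. Correcting, then lowering to about 10 mm above the seat.

Call:
move_arm([
  [3.7, -2.3, 0, 0, 0, -0.3, 0],
  [3.7, -2.3, 5, 0, 0, -0.3, 0],
  [3.7, -2.3, 13, 0, 0, -0.3, 0],
  [3.7, -2.3, 22, 0, 0, -0.3, 0],
  [3.7, -2.3, 32, 0, 0, -0.3, 0],
  [3.7, -2.3, 42, 0, 0, -0.3, 0],
  [3.7, -2.3, 52, 0, 0, -0.3, 0],
  [3.7, -2.3, 60, 0, 0, -0.3, 0],
  [3.7, -2.3, 64, 0, 0, -0.3, 0],
  [3.7, -2.3, 64, 0, 0, -0.3, 0],
])

```text
clock: 7.75
eef_pos: [0.5258, -0.2858, 0.0376]
orientation: [-3.127, 0.292, -0.0]
force: [-0.8, -0.5, -4.0]
gripper_width: 0.121
```

```bash
python3 - <<'E'
from h import *
for n in('wrist','side'): 
    im=snap(n,n+'7')
s=robot.state(); print(s['clock'],s['eef_pos'],s['orientation'],s['force'],s['gripper_width'])
a=cv2.imread('pics/side7.png')[190:340,230:400];cv2.imwrite('pics/s7.png',cv2.resize(a,None,fx=4,fy=4))
E
```

```text
7.85 [ 0.5267076  -0.28621957  0.03900538] [ 3.12788455 -0.29223657  0.0034141 ] [-0.20254127 -0.00338137 -3.35791534] 0.1244497265678913
```

View pics/wrist7.png

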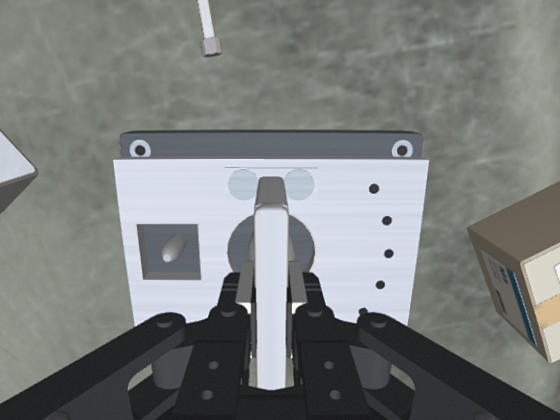

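View pics/s7.png

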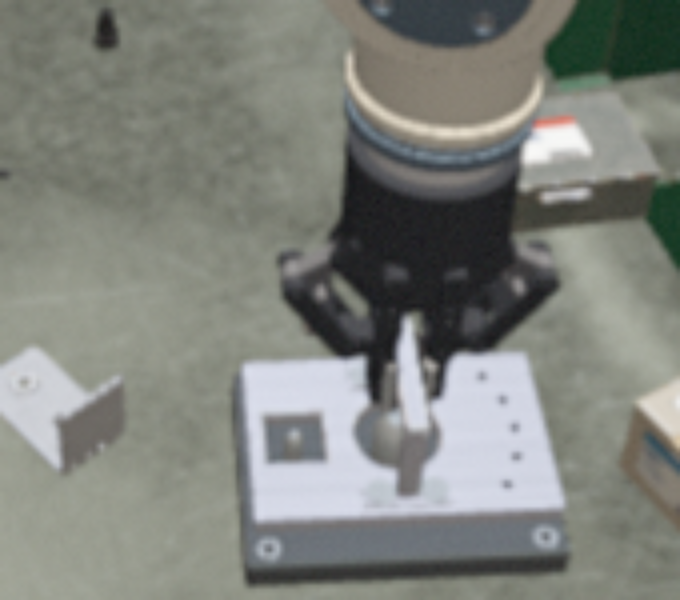

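The pin is visible inside the slot at wrist (172,248) and the shaft is inside the bore. About 9.6 mm remain; lowering slowly until contact.

Call:
move_arm([
  [0, 0, 2, 0, 0, 0, 0],
  [0, 0, 4, 0, 0, 0, 0],
  [0, 0, 6, 0, 0, 0, 0],
  [0, 0, 7.5, 0, 0, 0, 0],
  [0, 0, 8.5, 0, 0, 0, 0],
  [0, 0, 9, 0, 0, 0, 0],
  [0, 0, 9.3, 0, 0, 0, 0],
  [0, 0, 9.6, 0, 0, 0, 0],
  [0, 0, 9.6, 0, 0, 0, 0],
])

```text
clock: 8.6
eef_pos: [0.5267, -0.2862, 0.0294]
orientation: [3.128, -0.292, 0.003]
force: [-0.3, 0.3, -3.3]
gripper_width: 0.121
```

Call:
move_arm([
  [0, 0, 0.5, 0, 0, 0, 0],
  [0, 0, 0.8, 0, 0, 0, 0],
  [0, 0, 1.2, 0, 0, 0, 0],
  [0, 0, 1.2, 0, 0, 0, 0],
  [0, 0, 1.2, 0, 0, 0, 0],
])

```text
clock: 9.02
eef_pos: [0.5268, -0.2862, 0.0294]
orientation: [3.128, -0.292, 0.004]
force: [-3.9, 2.1, 8.5]
gripper_width: 0.126
```

Contact: the vertical force went from -3.3 to +8.5 N and the height stopped changing. Opening.

Call:
move_arm([
  [0, 0, 0, 0, 0, 0, 0.2],
  [0, 0, 0, 0, 0, 0, 0.3],
  [0, 0, 0, 0, 0, 0, 0.5],
  [0, 0, 0, 0, 0, 0, 0.7],
  [0, 0, 0, 0, 0, 0, 1],
  [0, 0, 0, 0, 0, 0, 1],
  [0, 0, 0, 0, 0, 0, 1],
  [0, 0, 0, 0, 0, 0, 1],
  [0, 0, 0, 0, 0, 0, 1],
  [0, 0, 0, 0, 0, 0, 1],
], squeeze=20)

```text
clock: 9.85
eef_pos: [0.5268, -0.2862, 0.0294]
orientation: [3.128, -0.292, 0.004]
force: [0.2, -0.1, 0.4]
gripper_width: 1.001
```

Call:
move_arm([
  [0, 0, -5, 0, 0, 0, 1],
  [0, 0, -15, 0, 0, 0, 1],
  [0, 0, -30, 0, 0, 0, 1],
  [0, 0, -50, 0, 0, 0, 1],
  [0, 0, -70, 0, 0, 0, 1],
  [0, 0, -90, 0, 0, 0, 1],
  [0, 0, -110, 0, 0, 0, 1],
  [0, 0, -120, 0, 0, 0, 1],
  [0, 0, -120, 0, 0, 0, 1],
])

```text
clock: 10.6
eef_pos: [0.5281, -0.2871, 0.1526]
orientation: [3.126, -0.292, 0.011]
force: [0.2, -0.0, 0.6]
gripper_width: 0.993
```

```bash
python3 - <<'E'
from h import *
for n in('wrist','side','scene'): 
    im=snap(n,n+'8')
s=robot.state(); print(s['clock'],s['eef_pos'],s['force'],s['gripper_width'])
a=cv2.imread('pics/side8.png')[90:340,180:400];cv2.imwrite('pics/s8.png',cv2.resize(a,None,fx=2.4,fy=2.4))
E
```

```text
10.75 [ 0.5259293  -0.28581722  0.1486466 ] [-0.36032464 -0.31927223  0.66481985] 0.9953293381860413
```

View pics/wrist8.png

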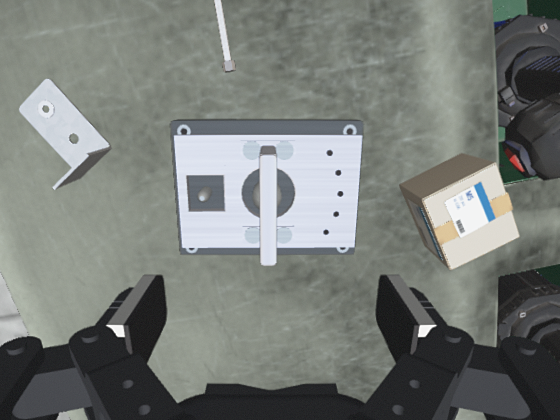

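View pics/s8.png

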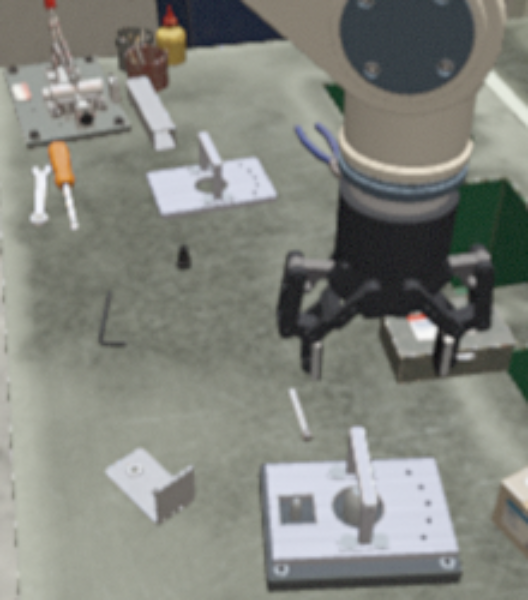

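View pics/scene8.png

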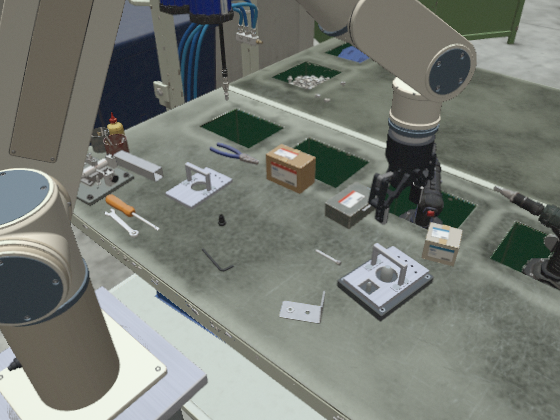

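The plate lies flat on the jig. In the wrist view the shaft is in the bore at (268,193) and the pin is in the slot at (206,194). The fingers are clear. One numeric check, then hand in.

```bash
python3 - <<'E'
from h import *
w=load('wrist8')
a=np.array([onz(w,*p,.03) for p in((174,136),(363,136),(355,248),(181,248))])
d=a[1]-a[0];print('plate',a.mean(0).round(4),'len',np.linalg.norm(d).round(4),np.linalg.norm(a[2]-a[3]).round(4),'ang',np.degrees(np.arctan2(d[1],d[0])).round(2))
i=load('side0')['frame'][150:185,235:300].astype(int);j=load('side8')['frame'][150:185,235:300].astype(int);print('plain-plate pixel diff',abs(i-j).mean())
print(robot.sign_off())
E
```

```text
plate [ 0.5267 -0.2867  0.03  ] len 0.1513 0.1523 ang -10.73
plain-plate pixel diff 1.4745787545787545
the job is handed in; nothing more can be done
None
```

The slotted index plate is on the jig, shaft through the bore and pin in the slot. I let go, backed the gripper clear and handed the job in at about 10.8 s of the 38 s allowed.

**Last checks**
- **Position:** the plate's centre measures (0.5267, -0.2867), about 1 mm from the jig's centre. Its direction is -10.7°, against the jig's -10.8°.
- **Flatness:** it looks flat in all three views. The plate's length measured 151 to 152 mm at the assumed seat height, against the true 150 mm, which fits it being seated.
- **Set-down:** it was lowered until it touched at about 8.5 N, then released. The tool force was near zero after opening.
- **Plain plate:** the region around it in the side view is essentially unchanged from the start.

**What went wrong or disagreed**
- **First grasp missed:** the fingers shut just above the bar because the real fingertips sit about 32 mm behind the reported tool point. I measured this in the pictures, and the second grasp, about 34 mm lower, held.
- **Arm drift:** the arm stopped 1 to 4 mm off its commanded position in places. I corrected this over the jig before lowering.

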